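# Square an optical rail on a breadboard and lock it with the end cam

## Robot

A 6-joint arm with a two-finger parallel gripper is mounted at the origin on a cart in front of the work surface, level with it; the furniture and walls round the work are solid. World frame = base frame: x ahead of the robot, y to its left, z up, the work surface at z = 0. Lengths are in mm, angles in rad, forces in N, time in s.
With the tool pointing down it reaches from about 350 to 875 mm from the base axis. Payload 4.2 kg.
Tool frame: the origin (TCP) lies at the very end of the fingers, on their centre line; the grasp point (between the pads) lies 19 mm behind it; z points along the fingers, y is the line along which they close (so a half turn about z gives the same grasp; the last joint's range is limited). The gripper opens to 85 mm and grips with 20 to 120 N. Pads are 22 mm wide; open, the fingers measure 114 mm over their backs; the gripper's body (76 mm by 85 mm) begins 54 mm behind the grasp point. The pads swing forward as they close: fully open they stand 13 mm farther back than shut.
Start: joints at [1.419, 0.385, 0.008, 0, -1.194, -0.259], TCP at [249.556, 572.993, 231.312] pointing down, gripper open.
Joint ranges: [-3.14, 3.14], [-1.21, 2.06], [-1.07, 1.41], [-3.16, 2.05], [-2.99, -0.16], [-3.1, 3.1]. Speed limits (rad/s): [2.79, 2.79, 3.14, 3.14, 3.14, 3.14].

## Interface

Orientations are given as a unit quaternion [x, y, z, w].
In Python, from bench import arm, optics gives the robot as it stands. The module is installed in compiled form; this text tells all that it offers.
- The arm moves only by the tool step_arm, never from a script. Its argument "motion" is a list of rows, each an object with "dr": the turn, a rotation vector about the tool's x, y, z in units of 8 degrees (1.0 is 8 degrees), a list of three; "slide": the shift along the tool's x, y, z in mm, a list of three; "jaw": the finger opening in mm, from 0 to 85.4. A call has exactly 8 rows; each row is the pose to reach, as a shift and turn from the pose commanded when the call began, along the tool's axes at that moment; what a row does not reach only later rows make up. A row lasts 1/8 s, in which the tool goes at most 62.5 mm and 10.7 degrees, less where a joint would pass 70% of its speed; a pose out of reach is approached as far as the arm can. A call with a gripper value outside its range is refused whole. The fingers move at their own pace and stop on an object; the grip force is fixed at half the most. Time passes only in rows, so rows that repeat a pose let the fingers close, or fill a call up. It gives the time, the measured TCP pose, the force, the opening and the grip force at its end, in the units of the state.
- arm.read_state(): the state, without advancing time (a new reading comes with each control period).
- optics.get_image(name): name is "side" or "top"; returns the picture (400x640x3 uint8, blue, green, red); there is no depth.
- optics.camera_info(name): a dict with "camera_matrix" (3x3 intrinsics, pixels), "k1" (the pictures are not rectified: a ray, as slopes to the right and down, at radius r is drawn at 1 + k1 r^2 times it, then the intrinsics apply), "view" (4x4, takes a point from world to camera coordinates). Camera axes: x right, y up, looking along -z (the intrinsics and any distortion apply to the point x, -y, -z); pixel columns grow to the right and rows downward; lengths in mm; the calibration is good to about 2 mm. A picture is of the moment at which its call begins. camera_info takes no time and is no camera call.
- arm.job_done(): hands the job in; it is judged then, once.
The state is a dict: "clock": time; "joints": joint angles; "joint_vel": joint speeds; "joint_efforts": joint torques, N m; "position": TCP position; "ee_rot": TCP orientation; "contact_force": force on the tool from outside, world axes, zero at the start; "wrist_torque": the same for the moment, N m; "gripper_width": finger opening in mm; "grasp_force": force on a finger pad.
Only numpy, scipy, OpenCV 4.12 (cv2) and the standard library are available. Lean on these libraries where they do the work, as an engineer would, in place of code of your own. Each camera call takes 0.05 s, during which the arm holds its last target. There are 200 camera calls.

## Task

The black optical rail lies loose and askew on the breadboard. Slide it over the board, without lifting it off, until its whole long side lies flush against the steel fence at the back, between the sprung end stop on the left and the cam on the right; swing the cam lever open first if it is in the way. Then, with the rail flush, swing the cam lever fully closed so that the cam presses the rail into the sprung stop and locks it. Do not push the post holder or the two objectives out of place, and leave everything alone at the end.

Things in the scene. Friction and masses are not known exactly. Their poses are not given: they have to be found in the camera images.
- board: Aluminium breadboard with a 25 mm grid of holes, 275 (x) x 400 (y) x 12.7 mm high, screwed down. Origin: centre of its underside; +x points to the fence (away from the robot at yaw 0), +y to the sprung end stop (left), z up. In this frame, in mm: top at z 12.7; the fence's face is at x 100; the axis of a flush rail, the plunger and the cam pivot are all at x 82.
- optical_rail: Black dovetail optical rail, loose, 0.3 to 0.6 kg, 36 wide (x) x 240 long (y) x 23 mm high. Its lowest 12 mm have the full width; the head above is 27 mm wide. A carrier, 34 x 40 mm, 33 mm high, is locked on it 48 mm from the middle towards +y. Origin: centre of its underside. Its +x side goes to the fence, its +y end to the end stop; it starts within 0.28 rad of parallel.
- rail_left (a point): The rail's lower long edge on the fence side (its +x side), at its left (+y) end, 4 mm above its underside.
- rail_right (a point): The same edge at the rail's right (-y) end; 240 mm from rail_left.
- fence_face (a point): Point on the fence's face, level with the board's top, opposite the middle of a locked rail (board x 100, y 29 mm). Axes like the board's: x into the fence, y along it to the left; the gap of a rail end is minus its x in this frame. The fence is a steel bar, 25 mm thick, 22 mm high above the board, from board y -105 to 135 mm.
- plunger_tip (a point): Nose of the sprung plunger, 11 mm in diameter, that sticks out of the end stop towards board -y; fully out it is at board x 82, y 143 mm, 10 mm above the board's top. The end stop is a steel block, 26 mm high above the board, bevelled at its inner near corner, covering board x 61 to 101, y 155 to 191 mm.
- plunger (a joint): Travel of the sprung plunger in m: 0 = fully out, grows to 0.010 as it is pressed in (to board +y). Starts to move at about 3 N and takes about 6 N at 6 mm.
- cam (a joint): Cam lever, rad: 0 = fully closed (at its stop), 2.0 = fully open; it opens anticlockwise seen from above. It is stiff (about 2 N at the knob, up to 5 N against the spring) and stays where it is left. Fully open there are 256 mm between cam and plunger for the 240 mm rail; closed on a flush rail it presses the plunger in by 6 mm.
- cam_pivot (a point): On the axis of the cam lever, 21.5 mm above the board, at board x 82, y -127 mm. The cam below the lever is a round disc of radius 20 mm, 4 to 17 mm above the board, its centre 16 mm off the axis: it reaches 36 mm towards the end stop when closed, 14 mm when open. Base plate 4 mm high, at board x 64 to 100, y -162 to -118 mm.
- cam_knob (a point): Middle of the black knob at the lever's end, 78 mm from the axis, 30 mm above the board; it is 17 mm in diameter and stands 17 to 42 mm above the board. The lever is a flat bar, 11 mm wide, 17 to 26 mm above the board. Closed, it points to board -x (15 degrees towards +y); fully open it points to -y (10 degrees towards +x).
- post_holder: Black post holder, standing loose on the board's near strip: round foot 50 mm in diameter, 50 mm high. Origin: centre of its underside. Leave it where it is.
- objective_small: Microscope objective standing loose on the board's near strip, 25 mm in diameter, 36 mm high. Origin: centre of its underside. Leave it where it is.
- objective_large: Microscope objective standing loose on the board's near strip, 28 mm in diameter, 45 mm high. Origin: centre of its underside. Leave it where it is.

How it is judged (in metres and radians):
On the way, in this order (a step that is already met when the one before it is completed fails the run):
1. the rail lies flush along the fence, before the cam is closed (x of each of rail_left, rail_right in the frame of fence_face above -0.003 m and value of joint cam above 0.3 rad), for 0.2 s.
2. the cam lever is closed on the rail and has pressed it into the sprung stop (x of each of rail_left, rail_right in the frame of fence_face above -0.003 m and value of joint cam below 0.12 rad and value of joint plunger above 0.0035 m), for 0.2 s.
At the end, for the whole second after the job is handed in: The rail lies flat and at rest on the board with both ends of its long side within 2.5 mm of the fence; the cam lever is within 0.12 rad of fully closed; the plunger of the end stop is pressed in by more than 3.5 mm (x of each of rail_left, rail_right in the frame of fence_face above -0.0025 m and value of joint cam below 0.12 rad and value of joint plunger above 0.0035 m and angle between optical_rail's own z axis and vertical below 0.05 rad and linear speed of optical_rail below 0.01 m/s and velocity of joint cam below 0.05 rad/s); the robot touches nothing.
It fails at once if the rail is lifted more than 12 mm off the board (z of optical_rail in the frame of board above 0.0247 m).
It fails at once if the post holder is pushed more than 15 mm away or tipped (distance of post_holder from where it was at the start of the episode above 0.015 m or angle between post_holder's own z axis and vertical above 0.3 rad).
It fails at once if the small objective is pushed more than 15 mm away or tipped (distance of objective_small from where it was at the start of the episode above 0.015 m or angle between objective_small's own z axis and vertical above 0.3 rad).
It fails at once if the large objective is pushed more than 15 mm away or tipped (distance of objective_large from where it was at the start of the episode above 0.015 m or angle between objective_large's own z axis and vertical above 0.3 rad).
It also fails if it takes over 72 s, if anything falls off the work surface, if the arm or the gripper's body presses on something with over 40 N, if the wrist force passes 120 N, or if a joint passes its speed limit or range.

## Working session

There is one attempt and no reset: what is moved stays moved. The work goes in short steps, Python scripts to look and compute and a tool call to move; the robot and the scene stay as the last step left them, time stands still between calls to the robot, and variables do not carry over. Pictures are saved under pics/ and viewed, at most 10 in all, crops included, and the job is handed in when it is done.

Besides the shell and the picture viewer there is one more tool, called after "Call:" by a JSON object that holds its "api" and its "payload", one argument or row to a line. step_arm: Moves the arm, as the interface text tells. Its arguments: {"type":"object","properties":{"motion":{"type":"array","items":{"type":"object","properties":{"dr":{"type":"array","items":{"type":"number"}},"slide":{"type":"array","items":{"type":"number"}},"jaw":{"type":"number"}}}}},"required":["motion"]}

```bash
mkdir -p pics; python3 - <<'E'
from bench import arm, optics
import cv2
for n in("top","side"):
    cv2.imwrite(f"pics/{n}0.png",optics.get_image(n)); i=optics.camera_info(n); print(n,i)
s=arm.read_state(); print(s)
E
```

```text
top {'camera_matrix': array([[414.12630688,   0.        , 320.19293325],
       [  0.        , 414.12630688, 207.07747819],
       [  0.        ,   0.        ,   1.        ]]), 'k1': -0.09453416556109258, 'view': array([[ 1.25107636e-02, -9.99916419e-01, -3.26138391e-03,
         5.96694074e+01],
       [ 9.95877622e-01,  1.21670495e-02,  8.98872864e-02,
        -5.22089420e+02],
       [-8.98400920e-02, -4.37249784e-03,  9.95946605e-01,
        -8.72211410e+02],
       [ 0.00000000e+00,  0.00000000e+00,  0.00000000e+00,
         1.00000000e+00]])}
side {'camera_matrix': array([[471.64984703,   0.        , 313.55177191],
       [  0.        , 471.64984703, 193.69027641],
       [  0.        ,   0.        ,   1.        ]]), 'k1': 0.04753310744031971, 'view': array([[-5.92663330e-01, -8.05421731e-01, -6.78322530e-03,
         3.41922227e+02],
       [ 3.06497603e-01, -2.33305971e-01,  9.22836683e-01,
        -2.19969620e+02],
       [-7.44855286e-01,  5.44852419e-01,  3.85131724e-01,
        -5.49942818e+02],
       [ 0.00000000e+00,  0.00000000e+00,  0.00000000e+00,
         1.00000000e+00]])}
{'clock': 0.1, 'joints': array([ 1.41857267e+00,  3.85534585e-01,  6.75907766e-03, -4.59422109e-04,
       -1.19401136e+00, -2.58598100e-01]), 'joint_vel': array([ 8.81814100e-04, -7.14548335e-04,  3.19603233e-03,  2.81180982e-03,
        5.18606747e-04, -4.57848361e-05]), 'joint_efforts': array([-4.38440602e-04, -3.93317807e+01,  1.88932478e+01,  4.19797406e+00,
       -2.55128522e-03,  1.88037916e-06]), 'position': array([249.37167989, 572.52213139, 230.29286091]), 'ee_rot': array([ 9.78959467e-01, -2.04052260e-01, -1.60300458e-04,  1.00521449e-03]), 'contact_force': array([ 0.03251795, -0.73402138,  0.61499482]), 'wrist_torque': array([-0.01926413, -0.01884057, -0.03347587]), 'grasp_force': 0.0, 'gripper_width': 85.66324682982197}
```

View pics/top0.png

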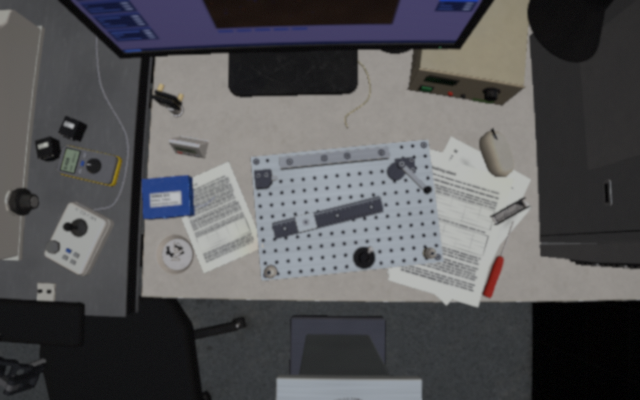

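View pics/side0.png

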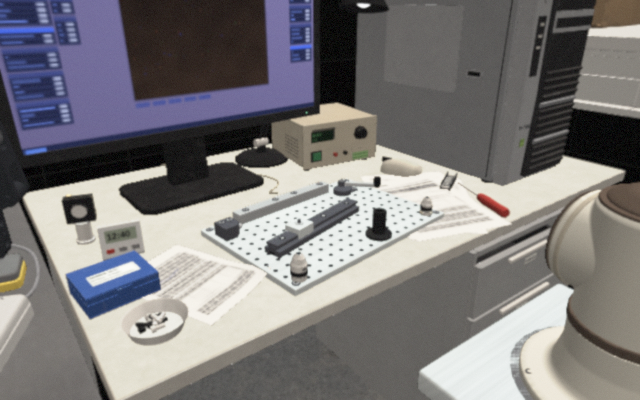

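The top view shows the board with corners at about (250,157), (428,142), (443,262), (260,280). The rail runs from (274,229) to (383,204), the cam knob is at (428,190), and the end stop is at (263,178). I'll crop for exact pixels.

```bash
cat > h.py <<'E'
from bench import arm, optics
import numpy as np, cv2
from scipy.spatial.transform import Rotation as R
def ray(n,uv):
    i=optics.camera_info(n);K=i["camera_matrix"];V=i["view"]
    p=np.array(uv,float).reshape(-1,1,2)
    q=cv2.undistortPoints(p,K,np.array([i["k1"],0,0,0,0.]),None,None,None).reshape(-1,2)
    d=np.c_[q[:,0],-q[:,1],-np.ones(len(q))]@V[:3,:3]
    return -V[:3,:3].T@V[:3,3],d
def onz(n,uv,z):
    o,d=ray(n,uv); return o+d*((z-o[2])/d[:,2])[:,None]
def proj(n,P):
    i=optics.camera_info(n);K=i["camera_matrix"];V=i["view"]
    c=np.atleast_2d(P)@V[:3,:3].T+V[:3,3]; s=np.c_[c[:,0],-c[:,1]]/-c[:,2:]
    s=s*(1+i["k1"]*(s**2).sum(1))[:,None]; return s@K[:2,:2].T+K[:2,2]
E
python3 - <<'E'
from h import *
im=cv2.imread("pics/top0.png")
c=cv2.resize(im[135:285,245:445],None,fx=4,fy=4,interpolation=cv2.INTER_CUBIC)
cv2.imwrite("pics/topc.png",c)
# board mask: bluish bright
b,g,r=[im[...,k].astype(int) for k in range(3)]
m=((b-r>8)&(b>110)).astype(np.uint8)*255; m[:135]=0;m[290:]=0;m[:,:240]=0;m[:,450:]=0
m=cv2.morphologyEx(m,cv2.MORPH_CLOSE,np.ones((9,9)))
cs=max(cv2.findContours(m,0,2)[0],key=cv2.contourArea)
rc=cv2.minAreaRect(onz("top",cs.reshape(-1,2),12.7)[:,:2].astype(np.float32)); print("board",rc)
bp=cv2.boxPoints(rc);print(bp)
d=((im.max(2)<75)*255).astype(np.uint8); d[:135]=0;d[290:]=0;d[:,:248]=0;d[:,445:]=0
d=cv2.morphologyEx(d,cv2.MORPH_OPEN,np.ones((4,4)))
for k in cv2.findContours(d,0,2)[0]:
    print(cv2.contourArea(k),cv2.boundingRect(k),cv2.minAreaRect(k))
E
```

```text
board ((519.88037109375, 9.274215698242188), (271.8455505371094, 397.6827392578125), 6.497042179107666)
[[ 362.33127  191.45865]
 [ 407.3298  -203.67007]
 [ 677.42944 -172.91022]
 [ 632.4309   222.2185 ]]
287.0 (355, 249, 20, 20) ((364.5, 258.5), (19.0, 19.0), 90.0)
154.0 (276, 224, 21, 14) ((286.1039123535156, 230.78370666503906), (10.568397521972656, 20.537168502807617), 77.00537872314453)
568.0 (318, 202, 64, 25) ((349.4954833984375, 214.4466094970703), (11.541067123413086, 65.26428985595703), 75.71890258789062)
23.5 (425, 188, 6, 6) ((427.5, 190.5), (5.0, 5.0), 90.0)
115.0 (258, 178, 14, 11) ((264.5, 183.0), (10.0, 13.0), 90.0)
157.0 (389, 165, 15, 16) ((396.2500305175781, 172.24998474121094), (13.435027122497559, 14.142135620117188), 45.0)
9.0 (410, 164, 4, 4) ((411.5, 165.5), (3.0, 3.0), 90.0)
```

View pics/topc.png

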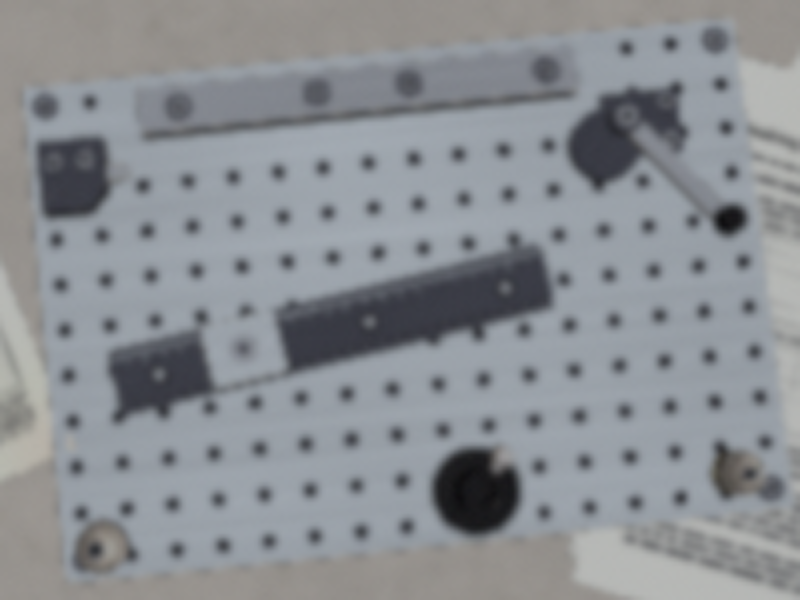

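The crop shows the rail ends at about (114,381) and (549,276), its axis screws at (158,374), (369,322) and (505,288), the cam pivot at (627,116), and the knob at (729,219). The fence's near edge runs from (145,134) to (578,95).

```bash
cat >> h.py <<'E'
def full(c): return np.array(c,float).reshape(-1,2)/4+[245-.375,135-.375]
E
python3 - <<'E'
from h import *
c0=np.array([519.9,9.3]);a=np.radians(6.5)
Rb=np.array([[np.cos(a),-np.sin(a)],[np.sin(a),np.cos(a)]])
def b(c,z): 
    w=onz("top",full(c),z)[:,:2]; return np.c_[w,(w-c0)@Rb].round(1)
print("pivot",b([(627,116)],38.7)); print("knob",b([(729,219)],54.7))
print("fence",b([(145,134),(578,95)],12.7),b([(136,97),(574,55)],34.7))
print("corner screws",b([(45,105),(714,40),(771,488)],12.7))
print("rail axis",b([(158,374),(369,322),(505,288)],35.7))
print("rail ends low near corners",b([(118,415),(553,303)],12.7+0))
print("rail ends high far corners",b([(110,352),(540,246)],12.7+12))
print("plunger",b([(126,171)],22.7))
print("post",b([(476,490)],17),"small",b([(736,472)],35),"large",b([(103,546)],40))
E
```

```text
pivot [[ 616.1 -107.8   82.4 -127.2]]
knob [[ 558.7 -158.4   19.6 -171. ]]
fence [[ 607.8  154.2  103.7  134.1]
 [ 632.8  -85.5  101.4 -107. ]] [[ 624.   157.4  120.2  135.3]
 [ 650.2  -79.9  119.3 -103.4]]
corner screws [[ 623.6  210.3  125.8  188. ]
 [ 665.3 -162.3  125.1 -186.9]
 [ 416.8 -191.1 -125.1 -187.4]]
rail axis [[474.3 142.2 -30.2 137.2]
 [503.4  30.3 -14.   22.7]
 [522.5 -42.2  -3.2 -51.4]]
rail ends low near corners [[452.6 165.7 -49.2 163. ]
 [516.7 -71.3 -12.3 -79.7]]
rail ends high far corners [[486.3 169.4 -15.3 162.8]
 [546.6 -62.5  18.4 -74.4]]
plunger [[585.3 163.2  82.4 145.5]]
post [[ 414.5  -29.  -109.   -26.1]] small [[ 425.7 -166.  -113.4 -163.5]] large [[ 383.4  169.1 -117.6  174.2]]
```

```bash
cat >> h.py <<'E'
c0=np.array([519.9,9.3]);BY=6.5
Rb=R.from_euler('z',BY,degrees=True).as_matrix()[:2,:2]
def bw(b): return c0+Rb@np.array(b,float)
def knob(cam,r=78): t=np.radians(165)+cam; return bw([82+r*np.cos(t),-127+r*np.sin(t)])
def knobyaw(cam): return 165+np.degrees(cam)+BY-360
def go(xy,z,yaw,base=None):
    """slide & turn (units of 8 deg) from measured (or given (x,y,z,yaw)) pose to tool-down pose"""
    s=arm.read_state(); M=R.from_quat(s["ee_rot"]).as_matrix(); p=s["position"]
    y0=np.degrees(np.arctan2(M[1,0],M[0,0]))
    if base: p=np.array(base[:3],float); y0=base[3]
    a=np.radians(y0); T=np.array([[np.cos(a),np.sin(a),0],[np.sin(a),-np.cos(a),0],[0,0,-1]])
    d=T.T@(np.r_[xy,z]-p)
    dy=yaw-y0
    print("slide",d.round(1),"drz",round(-dy/8,2),"| now",p.round(1),round(y0,1),"F",s["contact_force"].round(1),"t",s["clock"],"tilt",np.degrees(np.arccos(-M[2,2])).round(2))
E
python3 -c "
from h import *
go(knob(.87),115,knobyaw(.87)); print(knob(.87),knobyaw(.87))"
```

```text
slide [574.5 547.7 115.3] drz 14.39 | now [249.4 572.5 230.3] -23.5 F [ 0.  -0.7  0.6] t 0.1 tilt 0.12
[ 557.19364215 -159.12947902] -138.6526718236184
```

Call:
{"api": "step_arm", "payload": {
  "motion": [
    {"slide":[575,547,115],"dr":[0,0,14.4],"jaw":34},
    {"slide":[575,547,115],"dr":[0,0,14.4],"jaw":34},
    {"slide":[575,547,115],"dr":[0,0,14.4],"jaw":34},
    {"slide":[575,547,115],"dr":[0,0,14.4],"jaw":34},
    {"slide":[575,547,115],"dr":[0,0,14.4],"jaw":34},
    {"slide":[575,547,115],"dr":[0,0,14.4],"jaw":34},
    {"slide":[575,547,115],"dr":[0,0,14.4],"jaw":34},
    {"slide":[575,547,115],"dr":[0,0,14.4],"jaw":34}
  ]
}}

```text
clock: 1.1
position: [442.3, 115.3, 159.4]
ee_rot: [-0.575, 0.818, -0.0, 0.0]
contact_force: [0.8, -0.0, 1.2]
gripper_width: 33.9
grasp_force: 0.0
```

```bash
python3 -c "
from h import *
go(knob(.87),115,knobyaw(.87))"
```

```text
slide [ 219.3 -201.    44.4] drz 3.61 | now [442.3 115.3 159.4] -109.8 F [ 0.8 -0.   1.2] t 1.1 tilt 0.01
```

Call:
{"api": "step_arm", "payload": {
  "motion": [
    {"slide":[219,-201,44],"dr":[0,0,3.6],"jaw":34},
    {"slide":[219,-201,44],"dr":[0,0,3.6],"jaw":34},
    {"slide":[219,-201,44],"dr":[0,0,3.6],"jaw":34},
    {"slide":[219,-201,44],"dr":[0,0,3.6],"jaw":34},
    {"slide":[219,-201,44],"dr":[0,0,3.6],"jaw":34},
    {"slide":[219,-201,44],"dr":[0,0,3.6],"jaw":34},
    {"slide":[219,-201,44],"dr":[0,0,3.6],"jaw":34},
    {"slide":[219,-201,44],"dr":[0,0,3.6],"jaw":34}
  ]
}}

```text
clock: 2.1
position: [558.2, -155.4, 115.9]
ee_rot: [-0.357, 0.934, 0.0, 0.0]
contact_force: [-0.0, -0.1, -0.3]
gripper_width: 33.8
grasp_force: 0.0
```

```bash
python3 -c "
from h import *
go(knob(.87),36,knobyaw(.87))
t=optics.get_image('top')[130:230,340:480];s=optics.get_image('side')[100:260,270:470]
a=cv2.resize(t,(560,400),interpolation=2);b=cv2.resize(s,(500,400),interpolation=2)
cv2.imwrite('pics/k.png',cv2.resize(np.hstack([a,b]),(800,302)))"
```

```text
slide [ 3.3 -2.1 79.9] drz 0.06 | now [ 558.2 -155.4  115.9] -138.2 F [-0.  -0.1 -0.3] t 2.1 tilt 0.01
```

View pics/k.png

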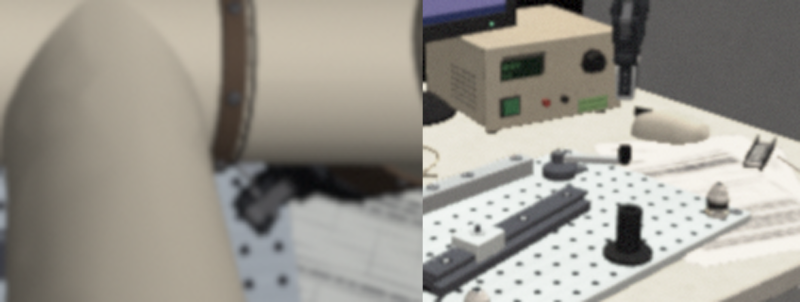

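In the side view (right half) the fingertips at (625,95) hang directly above the knob at (625,155). The arm hides the top view. I'll descend around the knob.

Call:
{"api": "step_arm", "payload": {
  "motion": [
    {"slide":[3,-2,20],"dr":[0,0,0],"jaw":34},
    {"slide":[3,-2,35],"dr":[0,0,0],"jaw":34},
    {"slide":[3,-2,50],"dr":[0,0,0],"jaw":34},
    {"slide":[3,-2,60],"dr":[0,0,0],"jaw":34},
    {"slide":[3,-2,70],"dr":[0,0,0],"jaw":34},
    {"slide":[3,-2,80],"dr":[0,0,0],"jaw":34},
    {"slide":[3,-2,80],"dr":[0,0,0],"jaw":34},
    {"slide":[3,-2,80],"dr":[0,0,0],"jaw":34}
  ]
}}

```text
clock: 3.2
position: [557.9, -159.9, 35.9]
ee_rot: [-0.356, 0.934, -0.0, 0.0]
contact_force: [-0.1, -0.1, -0.7]
gripper_width: 34.1
grasp_force: 0.0
```

```bash
cat >> h.py <<'E'
def arc(cams,base):
    for c in cams: go(knob(c),base[2],knobyaw(c),base)
E
python3 -c "
from h import *
s=arm.read_state();print(s['contact_force'],s['gripper_width'])
arc([1.01,1.15,1.29,1.43,1.57,1.71,1.85,1.99,2.05],(*knob(.87),36,knobyaw(.87)))"
```

```text
[-0.06879591 -0.12403763 -0.69475274] 34.12314693412409
slide [ -0.8 -10.9   0. ] drz -1.0 | now [ 557.2 -159.1   36. ] -138.7 F [-0.1 -0.1 -0.7] t 3.2 tilt 0.04
slide [ -3.  -21.6   0. ] drz -2.01 | now [ 557.2 -159.1   36. ] -138.7 F [-0.1 -0.1 -0.7] t 3.2 tilt 0.04
slide [ -6.8 -31.8   0. ] drz -3.01 | now [ 557.2 -159.1   36. ] -138.7 F [-0.1 -0.1 -0.7] t 3.2 tilt 0.04
slide [-11.9 -41.4   0. ] drz -4.01 | now [ 557.2 -159.1   36. ] -138.7 F [-0.1 -0.1 -0.7] t 3.2 tilt 0.04
slide [-18.3 -50.2   0. ] drz -5.01 | now [ 557.2 -159.1   36. ] -138.7 F [-0.1 -0.1 -0.7] t 3.2 tilt 0.04
slide [-25.9 -58.1   0. ] drz -6.02 | now [ 557.2 -159.1   36. ] -138.7 F [-0.1 -0.1 -0.7] t 3.2 tilt 0.04
slide [-34.6 -64.8   0. ] drz -7.02 | now [ 557.2 -159.1   36. ] -138.7 F [-0.1 -0.1 -0.7] t 3.2 tilt 0.04
slide [-44.  -70.2   0. ] drz -8.02 | now [ 557.2 -159.1   36. ] -138.7 F [-0.1 -0.1 -0.7] t 3.2 tilt 0.04
slide [-48.3 -72.1   0. ] drz -8.45 | now [ 557.2 -159.1   36. ] -138.7 F [-0.1 -0.1 -0.7] t 3.2 tilt 0.04
```

Call:
{"api": "step_arm", "payload": {
  "motion": [
    {"slide":[-1,-11,0],"dr":[0,0,-1],"jaw":22},
    {"slide":[-3,-22,0],"dr":[0,0,-2],"jaw":22},
    {"slide":[-7,-32,0],"dr":[0,0,-3],"jaw":22},
    {"slide":[-12,-41,0],"dr":[0,0,-4],"jaw":22},
    {"slide":[-18,-50,0],"dr":[0,0,-5],"jaw":22},
    {"slide":[-26,-58,0],"dr":[0,0,-6],"jaw":22},
    {"slide":[-35,-65,0],"dr":[0,0,-7],"jaw":22},
    {"slide":[-44,-70,0],"dr":[0,0,-8],"jaw":22}
  ]
}}

```text
clock: 4.2
position: [636.6, -183.4, 36.0]
ee_rot: [0.798, -0.602, -0.0, 0.001]
contact_force: [-1.5, -1.9, 0.2]
gripper_width: 22.5
grasp_force: 1.0
```

```bash
python3 -c "
from h import *
s=arm.read_state();print(s['contact_force'],s['gripper_width'],knob(1.99))
go(knob(2.03),36,knobyaw(2.0))"
```

```text
[-1.51155502 -1.94260988  0.19705883] 22.460776537894784 [ 636.61869448 -182.75736628]
slide [-0.6 -3.3 -0. ] drz -0.02 | now [ 636.6 -183.4   36. ] -74.0 F [-1.5 -1.9  0.2] t 4.2 tilt 0.09
```

Call:
{"api": "step_arm", "payload": {
  "motion": [
    {"slide":[-0.5,-3,0],"dr":[0,0,0],"jaw":22},
    {"slide":[-0.5,-4,0],"dr":[0,0,0],"jaw":22},
    {"slide":[-0.5,-4,0],"dr":[0,0,0],"jaw":22},
    {"slide":[-0.5,-2,0],"dr":[0,0,0],"jaw":26},
    {"slide":[0,-1,-15],"dr":[0,0,0],"jaw":26},
    {"slide":[0,0,-40],"dr":[0,0,0],"jaw":60},
    {"slide":[0,0,-70],"dr":[0,0,0],"jaw":80},
    {"slide":[0,0,-90],"dr":[0,0,0],"jaw":80}
  ]
}}

```text
clock: 5.2
position: [638.1, -182.9, 128.8]
ee_rot: [0.797, -0.604, 0.002, -0.001]
contact_force: [1.1, -0.3, -0.1]
gripper_width: 78.5
grasp_force: 0.0
```

```bash
python3 -c "
from h import *
# carrier from crop: corners (200,322),(277,308),(289,368),(213,391)
w=onz('top',full([(244,348)]),45.7)[0,:2]; print('carrier px',w,Rb.T@(w-c0))
th=.145; b=np.array([-17,42.])+48*np.array([-np.sin(th),np.cos(th)]); print('carrier model',b,bw(b))
s=optics.get_image('side');k=cv2.resize(s[150:260,200:450],None,fx=3,fy=3,interpolation=2);cv2.imwrite('pics/k2.png',k)
go(bw(b),100,BY-90+np.degrees(th))"
```

```text
carrier px [488.21961259  96.2824596 ] [-21.63004734  90.00964546]
carrier model [-23.93563663  89.49628348] [485.98695819  95.51139747]
slide [-310.    72.1   31.7] drz 0.12 | now [ 639.5 -183.2  131.7] -74.2 F [ 0.4 -0.5  3. ] t 5.25 tilt 0.52
```

View pics/k2.png

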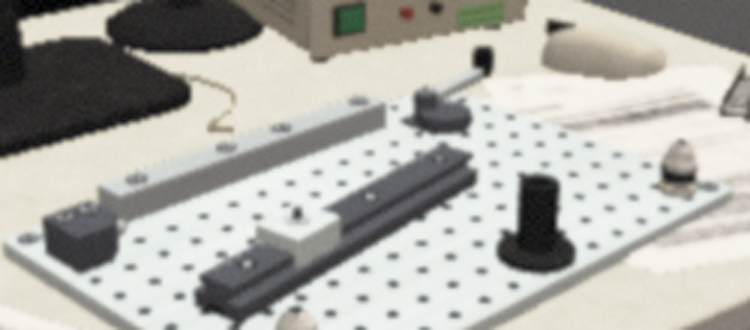

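The side view shows the cam lever swung away, with its knob at (483,60), the carrier at (300,235) with a bolt on top, and the other objects undisturbed. Next is the carrier at about (487,96).

Call:
{"api": "step_arm", "payload": {
  "motion": [
    {"slide":[-55,13,30],"dr":[0,0,0.1],"jaw":80},
    {"slide":[-110,26,30],"dr":[0,0,0.1],"jaw":80},
    {"slide":[-165,39,30],"dr":[0,0,0.1],"jaw":80},
    {"slide":[-220,52,30],"dr":[0,0,0.1],"jaw":80},
    {"slide":[-270,63,30],"dr":[0,0,0.1],"jaw":80},
    {"slide":[-310,71,30],"dr":[0,0,0.1],"jaw":80},
    {"slide":[-310,71,30],"dr":[0,0,0.1],"jaw":80},
    {"slide":[-310,71,30],"dr":[0,0,0.1],"jaw":80}
  ]
}}

```text
clock: 6.25
position: [485.1, 96.5, 96.0]
ee_rot: [0.793, -0.609, 0.0, -0.0]
contact_force: [0.7, -0.3, -0.3]
gripper_width: 79.9
grasp_force: 0.0
```

```bash
python3 -c "
from h import *
go([487,96],28,BY-90+np.degrees(.145))"
```

```text
slide [ 1.  -1.8 68. ] drz 0.02 | now [485.1  96.5  96. ] -75.1 F [ 0.7 -0.3 -0.3] t 6.25 tilt 0.06
```

Call:
{"api": "step_arm", "payload": {
  "motion": [
    {"slide":[1,-2,20],"dr":[0,0,0],"jaw":65},
    {"slide":[1,-2,40],"dr":[0,0,0],"jaw":60},
    {"slide":[1,-2,55],"dr":[0,0,0],"jaw":60},
    {"slide":[1,-2,68],"dr":[0,0,0],"jaw":60},
    {"slide":[1,-2,68],"dr":[0,0,0],"jaw":40},
    {"slide":[1,-2,68],"dr":[0,0,0],"jaw":28},
    {"slide":[1,-2,68],"dr":[0,0,0],"jaw":28},
    {"slide":[1,-2,68],"dr":[0,0,0],"jaw":28}
  ]
}}

```text
clock: 7.25
position: [487.1, 95.9, 27.9]
ee_rot: [0.793, -0.609, 0.0, -0.0]
contact_force: [1.8, -0.7, -1.1]
gripper_width: 32.8
grasp_force: 60.7
```

```bash
python3 -c "
from h import *
# target: rail centre (52,15), carrier centre (52,63)
for f in (.25,.5,.75,1):
    b=np.array([-22,90.])*(1-f)+np.array([52,63.])*f
    go(bw(b),28,BY-90+8.3*(1-f))
s=arm.read_state();print(s['gripper_width'],s['grasp_force'],s['wrist_torque'])"
```

```text
slide [  9.3 -18.1  -0.1] drz 0.27 | now [487.1  95.9  27.9] -75.1 F [ 1.8 -0.7 -1.1] t 7.25 tilt 0.05
slide [ 18.7 -35.4  -0.1] drz 0.53 | now [487.1  95.9  27.9] -75.1 F [ 1.8 -0.7 -1.1] t 7.25 tilt 0.05
slide [ 28.1 -52.7  -0.1] drz 0.79 | now [487.1  95.9  27.9] -75.1 F [ 1.8 -0.7 -1.1] t 7.25 tilt 0.05
slide [ 37.4 -70.   -0.1] drz 1.05 | now [487.1  95.9  27.9] -75.1 F [ 1.8 -0.7 -1.1] t 7.25 tilt 0.05
32.78581472370769 60.73128014802933 [-0.28991011 -0.27616901  0.00485294]
```

Call:
{"api": "step_arm", "payload": {
  "motion": [
    {"slide":[6,-10,0],"dr":[0,0,0.1],"jaw":28},
    {"slide":[12,-20,0],"dr":[0,0,0.3],"jaw":28},
    {"slide":[18,-32,0],"dr":[0,0,0.5],"jaw":28},
    {"slide":[25,-44,0],"dr":[0,0,0.7],"jaw":28},
    {"slide":[31,-56,0],"dr":[0,0,0.9],"jaw":28},
    {"slide":[36,-66,0],"dr":[0,0,1.05],"jaw":28},
    {"slide":[37.5,-70,0],"dr":[0,0,1.05],"jaw":28},
    {"slide":[37.5,-70,0],"dr":[0,0,1.05],"jaw":28}
  ]
}}

```text
clock: 8.25
position: [564.6, 77.1, 28.0]
ee_rot: [0.746, -0.666, -0.0, 0.0]
contact_force: [-2.6, -0.1, 5.2]
gripper_width: 32.8
grasp_force: 61.5
```

```bash
python3 -c "
from h import *
go(bw([52,63]),28,BY-90)
i=optics.get_image('top');cv2.imwrite('pics/t1.png',cv2.resize(i[135:285,245:445],None,fx=4,fy=4,interpolation=2))"
```

```text
slide [-0.7  0.1 -0. ] drz -0.01 | now [564.6  77.1  28. ] -83.6 F [-2.6 -0.1  5.2] t 8.25 tilt 0.03
```

View pics/t1.png

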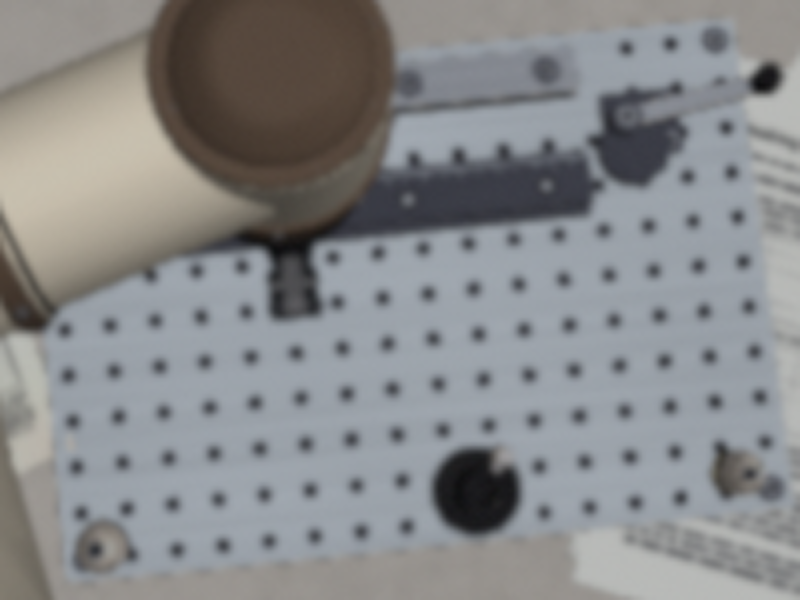

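The right end of the rail is at about (590,182), with screws at (408,200) and (547,186). It looks parallel. The cam is open, with its knob at (767,77). I'll check the numbers and plan the release.

```bash
python3 -c "
from h import *
b=lambda c,z:((onz('top',full(c),z)[:,:2]-c0)@Rb).round(1)
print(b([(408,200),(547,186)],35.7),b([(592,213)],12.7),b([(767,77)],54.7))
for x,y,z in((52,63,90),(10,15,90),(22,15,8)): go(bw([x,y]),z,BY-180)"
```

```text
[[ 49.1  -4.9]
 [ 49.2 -80.2]] [[  35.  -106.9]] [[  93.2 -201.2]]
slide [ -0.7   0.1 -62. ] drz 11.24 | now [564.6  77.1  28. ] -83.6 F [-2.3 -1.   4.8] t 8.3 tilt 0.02
slide [ 47.4  42.  -62. ] drz 11.24 | now [564.6  77.1  28. ] -83.6 F [-2.3 -1.   4.8] t 8.3 tilt 0.02
slide [47.4 30.  20. ] drz 11.24 | now [564.6  77.1  28. ] -83.6 F [-2.3 -1.   4.8] t 8.3 tilt 0.02
```

Call:
{"api": "step_arm", "payload": {
  "motion": [
    {"slide":[0,0,0],"dr":[0,0,0],"jaw":42},
    {"slide":[0,0,0],"dr":[0,0,0],"jaw":42},
    {"slide":[0,0,-20],"dr":[0,0,0],"jaw":42},
    {"slide":[0,0,-45],"dr":[0,0,0],"jaw":42},
    {"slide":[0,0,-62],"dr":[0,0,1],"jaw":85},
    {"slide":[20,18,-62],"dr":[0,0,2.3],"jaw":85},
    {"slide":[40,36,-62],"dr":[0,0,3.6],"jaw":85},
    {"slide":[47,42,-62],"dr":[0,0,4.9],"jaw":85}
  ]
}}

```text
clock: 9.3
position: [527.0, 25.2, 89.6]
ee_rot: [-0.477, 0.879, 0.0, -0.0]
contact_force: [1.0, 0.6, -0.2]
gripper_width: 85.2
grasp_force: 0.0
```

```bash
python3 -c "
from h import *
go(bw([10,15]),90,BY-180)
s=arm.read_state();print(s['gripper_width'])"
```

```text
slide [-0.7 -0.9 -0.4] drz 6.3 | now [527.   25.2  89.6] -123.1 F [ 1.   0.6 -0.2] t 9.3 tilt 0.01
85.21295941027384
```

Call:
{"api": "step_arm", "payload": {
  "motion": [
    {"slide":[2.5,3,0],"dr":[0,0,1.3],"jaw":85},
    {"slide":[2.5,3,0],"dr":[0,0,2.6],"jaw":85},
    {"slide":[2.5,3,0],"dr":[0,0,3.9],"jaw":85},
    {"slide":[2.5,3,15],"dr":[0,0,5.2],"jaw":85},
    {"slide":[2.5,3,35],"dr":[0,0,6.3],"jaw":85},
    {"slide":[2.5,3,55],"dr":[0,0,6.3],"jaw":85},
    {"slide":[2.5,3,70],"dr":[0,0,6.3],"jaw":85},
    {"slide":[2.5,3,76],"dr":[0,0,6.3],"jaw":85}
  ]
}}

```text
clock: 10.3
position: [523.7, 25.7, 12.7]
ee_rot: [-0.06, 0.998, -0.0, -0.001]
contact_force: [0.1, -0.8, 0.6]
gripper_width: 84.9
grasp_force: 0.0
```

```bash
python3 -c "
from h import *
go(bw([5,15]),9,BY-180)
go(bw([50,15]),9,BY-180)"
```

```text
slide [ 0.7 -0.8  3.7] drz 0.05 | now [523.7  25.7  12.7] -173.1 F [ 0.1 -0.8  0.6] t 10.3 tilt 0.07
slide [-44.3  -1.1   3.7] drz 0.05 | now [523.7  25.7  12.7] -173.1 F [ 0.1 -0.8  0.6] t 10.3 tilt 0.07
```

Call:
{"api": "step_arm", "payload": {
  "motion": [
    {"slide":[0,-1,6],"dr":[0,0,0.05],"jaw":85},
    {"slide":[-8,-1,6],"dr":[0,0,0.05],"jaw":85},
    {"slide":[-15,-1,6],"dr":[0,0,0.05],"jaw":85},
    {"slide":[-22,-1,6],"dr":[0,0,0.05],"jaw":85},
    {"slide":[-28,-1,6],"dr":[0,0,0.05],"jaw":85},
    {"slide":[-34,-1,6],"dr":[0,0,0.05],"jaw":85},
    {"slide":[-40,-1,6],"dr":[0,0,0.05],"jaw":85},
    {"slide":[-44,-1,6],"dr":[0,0,0.05],"jaw":85}
  ]
}}

```text
clock: 11.3
position: [568.1, 30.1, 7.6]
ee_rot: [-0.057, 0.998, -0.0, -0.0]
contact_force: [-3.6, -1.0, 3.7]
gripper_width: 85.1
grasp_force: 1.9
```

```bash
python3 -c "
from h import *
go(bw([53,15]),7,BY-180)"
```

```text
slide [-2.8 -0.2  0.6] drz 0.0 | now [568.1  30.1   7.6] -173.5 F [-3.6 -1.   3.7] t 11.3 tilt 0.0
```

Pushing on in small steps until the force rises.

Call:
{"api": "step_arm", "payload": {
  "motion": [
    {"slide":[-1,0,0],"dr":[0,0,0],"jaw":85},
    {"slide":[-2,0,0],"dr":[0,0,0],"jaw":85},
    {"slide":[-3,0,0],"dr":[0,0,0],"jaw":85},
    {"slide":[-4,0,0],"dr":[0,0,0],"jaw":85},
    {"slide":[-4,0,0],"dr":[0,0,0],"jaw":85},
    {"slide":[-4,0,0],"dr":[0,0,0],"jaw":85},
    {"slide":[-4,0,0],"dr":[0,0,0],"jaw":85},
    {"slide":[-4,0,0],"dr":[0,0,0],"jaw":85}
  ]
}}

```text
clock: 12.3
position: [571.9, 30.5, 7.6]
ee_rot: [-0.057, 0.998, 0.0, 0.0]
contact_force: [-2.2, -0.2, 0.4]
gripper_width: 84.8
grasp_force: 1.0
```

```bash
python3 -c "
from h import *
go(bw([53,15]),7,BY-180)
i=optics.get_image('side');cv2.imwrite('pics/s2.png',cv2.resize(i[150:270,190:390],None,fx=4,fy=4,interpolation=2))"
```

```text
slide [ 1.  -0.2  0.6] drz 0.0 | now [571.9  30.5   7.6] -173.5 F [-2.2 -0.2  0.4] t 12.3 tilt 0.02
```

View pics/s2.png

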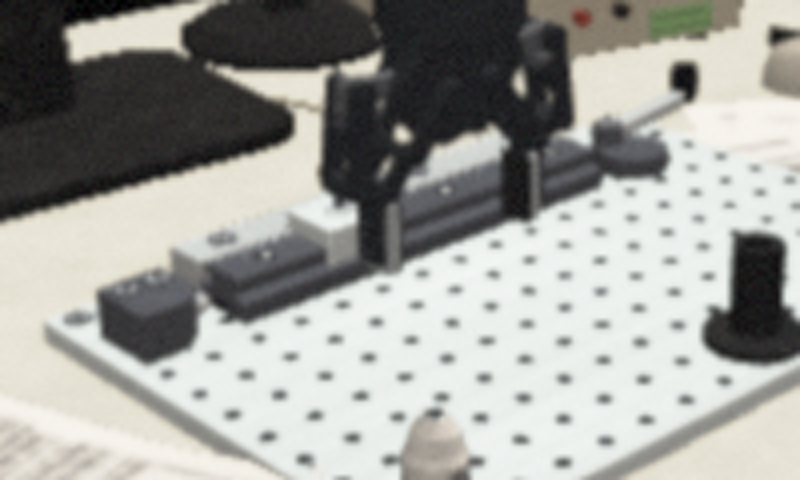

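The rail's left end at (225,290) sits beside the plunger and its right end at (600,170) beside the open cam. Both fingers are on its near side. The force is still just friction, so I'll keep pushing.

Call:
{"api": "step_arm", "payload": {
  "motion": [
    {"slide":[-1,0,0],"dr":[0,0,0],"jaw":85},
    {"slide":[-2,0,0],"dr":[0,0,0],"jaw":85},
    {"slide":[-3,0,0],"dr":[0,0,0],"jaw":85},
    {"slide":[-4,0,0],"dr":[0,0,0],"jaw":85},
    {"slide":[-4,0,0],"dr":[0,0,0],"jaw":85},
    {"slide":[-4,0,0],"dr":[0,0,0],"jaw":85},
    {"slide":[-4,0,0],"dr":[0,0,0],"jaw":85},
    {"slide":[-4,0,0],"dr":[0,0,0],"jaw":85}
  ]
}}

```text
clock: 13.35
position: [572.0, 30.4, 7.3]
ee_rot: [-0.057, 0.998, -0.001, -0.004]
contact_force: [-11.3, 1.4, 7.0]
gripper_width: 85.0
grasp_force: 4.9
```

The force rose to 11 N with no further motion, so the rail is against the fence. I'll back off, rise and look.

Call:
{"api": "step_arm", "payload": {
  "motion": [
    {"slide":[0,0,0],"dr":[0,0,0],"jaw":85},
    {"slide":[4,0,0],"dr":[0,0,0],"jaw":85},
    {"slide":[10,0,0],"dr":[0,0,0],"jaw":85},
    {"slide":[20,0,-10],"dr":[0,0,0],"jaw":70},
    {"slide":[25,0,-40],"dr":[0,0,-1],"jaw":40},
    {"slide":[40,0,-90],"dr":[0,0,-2],"jaw":24},
    {"slide":[70,0,-110],"dr":[0,0,-3.3],"jaw":24},
    {"slide":[110,0,-110],"dr":[0,0,-4.6],"jaw":24}
  ]
}}

```text
clock: 14.35
position: [467.5, 19.0, 120.3]
ee_rot: [-0.372, 0.928, -0.0, 0.004]
contact_force: [-0.1, 0.2, -0.1]
gripper_width: 23.9
grasp_force: 0.0
```

```bash
python3 -c "
from h import *
go(knob(2.0),115,knobyaw(2.0))
i=optics.get_image('top');cv2.imwrite('pics/t2.png',cv2.resize(i[135:285,245:445],None,fx=4,fy=4,interpolation=2))"
```

```text
slide [  16.4 -263.1    5.3] drz -7.8 | now [467.5  19.  120.3] -136.3 F [-0.1  0.2 -0.1] t 14.35 tilt 0.42
```

View pics/t2.png

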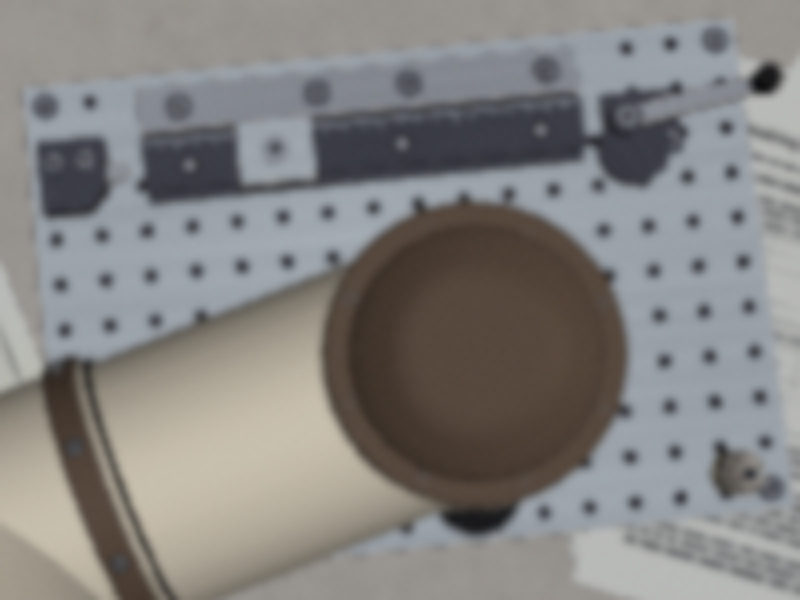

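The rail is flush along the fence, with screws at (190,164), (402,143) and (541,130), lying between the plunger and the open cam. The knob is at (767,77).

```bash
python3 -c "
from h import *
b=lambda c,z:((onz('top',full(c),z)[:,:2]-c0)@Rb).round(1)
print(b([(190,164),(402,143),(541,130)],35.7),onz('top',full([(767,77)]),54.7),knob(2.0))"
```

```text
[[ 80.4 109.6]
 [ 80.3  -5. ]
 [ 79.8 -80.5]] [[ 635.30607457 -180.04928939   54.7       ]] [ 637.36920255 -182.54492202]
```

Call:
{"api": "step_arm", "payload": {
  "motion": [
    {"slide":[3,-50,0],"dr":[0,0,-1.3],"jaw":24},
    {"slide":[6,-100,0],"dr":[0,0,-2.6],"jaw":24},
    {"slide":[9,-150,0],"dr":[0,0,-3.9],"jaw":24},
    {"slide":[12,-200,2],"dr":[0,0,-5.2],"jaw":26},
    {"slide":[15,-245,5],"dr":[0,0,-6.5],"jaw":28},
    {"slide":[16,-262,5],"dr":[0,0,-7.8],"jaw":30},
    {"slide":[16,-263,5],"dr":[0,0,-7.8],"jaw":30},
    {"slide":[16,-263,5],"dr":[0,0,-7.8],"jaw":30}
  ]
}}

```text
clock: 15.4
position: [634.6, -183.3, 112.9]
ee_rot: [0.796, -0.605, -0.0, -0.0]
contact_force: [-0.2, 0.4, -0.2]
gripper_width: 30.3
grasp_force: 0.0
```

```bash
python3 -c "
from h import *
go(knob(2.0),36,knobyaw(2.0))"
```

```text
slide [-0.  -2.8 76.9] drz -0.07 | now [ 634.6 -183.3  112.9] -74.4 F [-0.2  0.4 -0.2] t 15.4 tilt 0.01
```

Call:
{"api": "step_arm", "payload": {
  "motion": [
    {"slide":[0,-2,20],"dr":[0,0,0],"jaw":32},
    {"slide":[0,-2,35],"dr":[0,0,0],"jaw":32},
    {"slide":[0,-2,50],"dr":[0,0,0],"jaw":32},
    {"slide":[0,-2,60],"dr":[0,0,0],"jaw":32},
    {"slide":[0,-2,70],"dr":[0,0,0],"jaw":32},
    {"slide":[0,-2,77],"dr":[0,0,0],"jaw":32},
    {"slide":[0,-2,77],"dr":[0,0,0],"jaw":24},
    {"slide":[0,-2,77],"dr":[0,0,0],"jaw":22}
  ]
}}

```text
clock: 16.4
position: [637.5, -183.4, 36.0]
ee_rot: [0.797, -0.604, 0.0, -0.0]
contact_force: [0.1, 0.6, -0.1]
gripper_width: 22.2
grasp_force: 0.0
```

```bash
python3 -c "
from h import *
s=arm.read_state();print(s['contact_force'],s['gripper_width'])
go(knob(2.0),36,knobyaw(2.0))
arc([1.86,1.72,1.58,1.44,1.3,1.16,1.02,.88],(*knob(2.0),36,knobyaw(2.0)))"
```

```text
[ 0.11606505  0.57777932 -0.11381121] 22.18797815672095
slide [-0.8 -0.1  0. ] drz -0.05 | now [ 637.5 -183.4   36. ] -74.3 F [ 0.1  0.6 -0.1] t 16.4 tilt 0.05
slide [-0.8 10.9  0. ] drz 1.0 | now [ 637.4 -182.5   36. ] -73.9 F [ 0.1  0.6 -0.1] t 16.4 tilt 0.05
slide [-3.  21.6  0. ] drz 2.01 | now [ 637.4 -182.5   36. ] -73.9 F [ 0.1  0.6 -0.1] t 16.4 tilt 0.05
slide [-6.8 31.8  0. ] drz 3.01 | now [ 637.4 -182.5   36. ] -73.9 F [ 0.1  0.6 -0.1] t 16.4 tilt 0.05
slide [-11.9  41.4   0. ] drz 4.01 | now [ 637.4 -182.5   36. ] -73.9 F [ 0.1  0.6 -0.1] t 16.4 tilt 0.05
slide [-18.3  50.2   0. ] drz 5.01 | now [ 637.4 -182.5   36. ] -73.9 F [ 0.1  0.6 -0.1] t 16.4 tilt 0.05
slide [-25.9  58.1   0. ] drz 6.02 | now [ 637.4 -182.5   36. ] -73.9 F [ 0.1  0.6 -0.1] t 16.4 tilt 0.05
slide [-34.6  64.8   0. ] drz 7.02 | now [ 637.4 -182.5   36. ] -73.9 F [ 0.1  0.6 -0.1] t 16.4 tilt 0.05
slide [-44.   70.2   0. ] drz 8.02 | now [ 637.4 -182.5   36. ] -73.9 F [ 0.1  0.6 -0.1] t 16.4 tilt 0.05
```

Call:
{"api": "step_arm", "payload": {
  "motion": [
    {"slide":[-2,11,0],"dr":[0,0,1],"jaw":22},
    {"slide":[-4,22,0],"dr":[0,0,2],"jaw":22},
    {"slide":[-7.5,32,0],"dr":[0,0,3],"jaw":22},
    {"slide":[-12.5,41,0],"dr":[0,0,4],"jaw":22},
    {"slide":[-19,50,0],"dr":[0,0,5],"jaw":22},
    {"slide":[-26.5,58,0],"dr":[0,0,6],"jaw":22},
    {"slide":[-35,65,0],"dr":[0,0,7],"jaw":22},
    {"slide":[-45,70,0],"dr":[0,0,8],"jaw":22}
  ]
}}

```text
clock: 17.4
position: [558.6, -159.7, 36.7]
ee_rot: [-0.354, 0.935, -0.001, 0.001]
contact_force: [1.4, -4.6, 0.2]
gripper_width: 22.2
grasp_force: 2.6
```

```bash
python3 -c "
from h import *
s=arm.read_state();p=s['position'];r=p[:2]-bw([82,-127]);print(s['contact_force'],np.hypot(*r),np.degrees(np.arctan2(r[1],r[0]))-BY-165+360)
for c in (.78,.67,.56,.45,.34,.23,.12,0): go(knob(c),36,knobyaw(c))"
```

```text
[ 1.3753277  -4.57616184  0.17831368] 77.31972652294644 50.851409863515926
slide [0.4 8.4 0.7] drz 0.66 | now [ 558.6 -159.7   36.7] -138.5 F [ 1.4 -4.6  0.2] t 17.4 tilt 0.21
slide [-0.9 16.8  0.7] drz 1.45 | now [ 558.6 -159.7   36.7] -138.5 F [ 1.4 -4.6  0.2] t 17.4 tilt 0.21
slide [-3.1 25.1  0.7] drz 2.24 | now [ 558.6 -159.7   36.7] -138.5 F [ 1.4 -4.6  0.2] t 17.4 tilt 0.21
slide [-6.2 33.1  0.7] drz 3.02 | now [ 558.6 -159.7   36.7] -138.5 F [ 1.4 -4.6  0.2] t 17.4 tilt 0.21
slide [-10.1  40.8   0.7] drz 3.81 | now [ 558.6 -159.7   36.7] -138.5 F [ 1.4 -4.6  0.2] t 17.4 tilt 0.21
slide [-14.8  47.9   0.7] drz 4.6 | now [ 558.6 -159.7   36.7] -138.5 F [ 1.4 -4.6  0.2] t 17.4 tilt 0.21
slide [-20.3  54.5   0.7] drz 5.39 | now [ 558.6 -159.7   36.7] -138.5 F [ 1.4 -4.6  0.2] t 17.4 tilt 0.21
slide [-27.1  60.9   0.7] drz 6.25 | now [ 558.6 -159.7   36.7] -138.5 F [ 1.4 -4.6  0.2] t 17.4 tilt 0.21
```

Call:
{"api": "step_arm", "payload": {
  "motion": [
    {"slide":[0,8.5,0.5],"dr":[0,0,0.7],"jaw":22},
    {"slide":[-1,17,0.5],"dr":[0,0,1.5],"jaw":22},
    {"slide":[-3,25,0.5],"dr":[0,0,2.2],"jaw":22},
    {"slide":[-6,33,0.5],"dr":[0,0,3],"jaw":22},
    {"slide":[-10,41,0.5],"dr":[0,0,3.8],"jaw":22},
    {"slide":[-15,48,0.5],"dr":[0,0,4.6],"jaw":22},
    {"slide":[-20.5,54.5,0.5],"dr":[0,0,5.4],"jaw":22},
    {"slide":[-27,61,0.5],"dr":[0,0,6.2],"jaw":22}
  ]
}}

```text
clock: 18.4
position: [537.7, -96.4, 36.5]
ee_rot: [0.07, 0.998, -0.001, 0.001]
contact_force: [-0.5, -5.1, 2.4]
gripper_width: 22.0
grasp_force: 2.5
```

```bash
python3 -c "
from h import *
s=arm.read_state();p=s['position'];r=p[:2]-bw([82,-127]);print(s['contact_force'],np.hypot(*r),np.degrees(np.arctan2(r[1],r[0]))-BY-165)
go(knob(0),36,knobyaw(0));go(knob(-.05),36,knobyaw(0))"
```

```text
[-0.528103   -5.05540617  2.4383319 ] 78.8715104322113 0.3114038709145177
slide [-0.9  0.4  0.5] drz 45.05 | now [537.7 -96.4  36.5] 171.9 F [-0.5 -5.1  2.4] t 18.4 tilt 0.12
slide [-1.   4.3  0.5] drz 45.05 | now [537.7 -96.4  36.5] 171.9 F [-0.5 -5.1  2.4] t 18.4 tilt 0.12
```

Push a few mm farther to reach the stop, then let go and rise.

Call:
{"api": "step_arm", "payload": {
  "motion": [
    {"slide":[-1,2,0],"dr":[0,0,0],"jaw":22},
    {"slide":[-1,4,0],"dr":[0,0,0],"jaw":22},
    {"slide":[-1,6,0],"dr":[0,0,0],"jaw":22},
    {"slide":[-1,6,0],"dr":[0,0,0],"jaw":22},
    {"slide":[-1,6,0],"dr":[0,0,0],"jaw":22},
    {"slide":[-1,6,0],"dr":[0,0,0],"jaw":22},
    {"slide":[-1,6,0],"dr":[0,0,0],"jaw":22},
    {"slide":[-1,6,0],"dr":[0,0,0],"jaw":22}
  ]
}}

```text
clock: 19.4
position: [538.5, -90.8, 35.3]
ee_rot: [0.068, 0.998, -0.001, -0.001]
contact_force: [-1.1, -7.7, 2.8]
gripper_width: 22.4
grasp_force: 3.9
```

```bash
python3 -c "
from h import *
s=arm.read_state();p=s['position'];r=p[:2]-bw([82,-127]);print(s['contact_force'],np.hypot(*r),np.degrees(np.arctan2(r[1],r[0]))-BY-165)"
```

```text
[-1.07306585 -7.69586633  2.79293107] 79.06512348441692 -3.771522704679711
```

Call:
{"api": "step_arm", "payload": {
  "motion": [
    {"slide":[0,3,0],"dr":[0,0,0],"jaw":22},
    {"slide":[0,3,0],"dr":[0,0,0],"jaw":22},
    {"slide":[0,0,0],"dr":[0,0,0],"jaw":22},
    {"slide":[0,-1.5,0],"dr":[0,0,0],"jaw":26},
    {"slide":[0,-1.5,0],"dr":[0,0,0],"jaw":30},
    {"slide":[0,-1.5,-20],"dr":[0,0,0],"jaw":30},
    {"slide":[0,-1.5,-50],"dr":[0,0,0],"jaw":30},
    {"slide":[0,-1.5,-90],"dr":[0,0,0],"jaw":30}
  ]
}}

```text
clock: 20.4
position: [538.3, -90.3, 125.1]
ee_rot: [0.068, 0.998, 0.0, -0.001]
contact_force: [1.0, 0.2, -0.8]
gripper_width: 29.8
grasp_force: 0.0
```

Call:
{"api": "step_arm", "payload": {
  "motion": [
    {"slide":[50,0,-30],"dr":[0,0,0],"jaw":30},
    {"slide":[80,0,-50],"dr":[0,0,0],"jaw":30},
    {"slide":[110,0,-50],"dr":[0,0,0],"jaw":30},
    {"slide":[120,0,-50],"dr":[0,0,0],"jaw":30},
    {"slide":[120,0,-50],"dr":[0,0,0],"jaw":30},
    {"slide":[120,0,-50],"dr":[0,0,0],"jaw":30},
    {"slide":[120,0,-50],"dr":[0,0,0],"jaw":30},
    {"slide":[120,0,-50],"dr":[0,0,0],"jaw":30}
  ]
}}

```text
clock: 21.4
position: [420.2, -74.7, 174.8]
ee_rot: [0.069, 0.998, -0.0, -0.0]
contact_force: [-0.3, -0.3, 0.4]
gripper_width: 30.4
grasp_force: 0.0
```

```bash
python3 -c "
from h import *
i=optics.get_image('top');cv2.imwrite('pics/t3.png',cv2.resize(i[135:285,245:445],None,fx=4,fy=4,interpolation=2))"
```

```text
(no output)
```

View pics/t3.png

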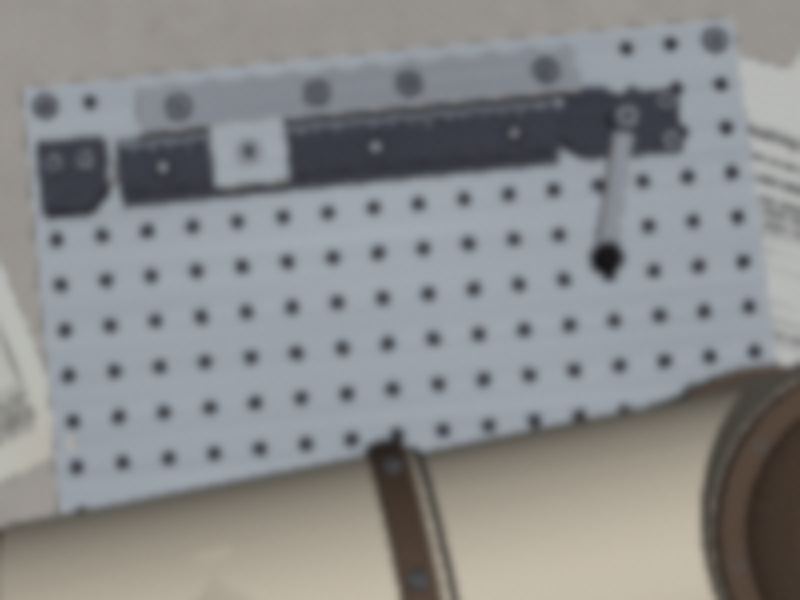

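The rail is flush, its left end against the stop at (120,170). The lever is closed, with its knob at (606,259) and pivot at (627,116). A last check of the numbers follows.

```bash
python3 -c "
from h import *
b=lambda c,z:((onz('top',full(c),z)[:,:2]-c0)@Rb)
p=b([(627,116)],38.7)[0];k=b([(606,259)],54.7)[0];d=k-p
print(p,k,np.hypot(*d),'cam',np.radians(np.degrees(np.arctan2(d[1],d[0]))-165))
print(b([(163,167),(375,147),(514,133)],35.7).round(1))"
```

```text
[  82.36461588 -127.20934997] [   5.07683395 -103.55866415] 80.82546736093539 cam -0.03516025225464478
[[ 80.3 124.2]
 [ 79.5   9.7]
 [ 79.7 -65.8]]
```

```bash
python3 -c "
from bench import arm
print(arm.job_done())"
```

```text
the job is handed in; nothing more can be done
None
```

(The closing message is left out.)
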